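# Run a gate roller up the feed gutter to its stop and shut the keeper

### The job

Nudge the white nylon roller up the sloped grey gutter with your fingertips, over the small brass ridge, until it sits against the yellow stop at the top and stays there by itself. Then push the red keeper arm all the way round so that it lies straight across the gutter behind the roller. Roll the roller steadily, without picking it up or flinging it, and leave the loose things on the bench where they are.

Things in the scene. Friction and masses are not known exactly. Their poses are not given: they have to be found in the camera images.
- bed: Sloped gutter: a grey-painted steel U-channel 290 mm long, fixed on a green stand (base plate 310 x 100 mm). Origin: middle of the channel floor's top face, 46 mm above the bench. x runs along the floor UPHILL (7 degrees above level), y across, z square to the floor, floor at z = 0. Inner width 66 mm; side walls 4 mm thick, 15 mm high. A roller let go below the ridge rolls back down.
- lip (a point): Low end of the gutter: foot of the inner face of a 6 mm thick lip, 15 mm high, at bed x = -142 mm.
- ridge (a point): Top of the rounded brass ridge across the gutter floor, 3 mm high, at bed x = 90 mm. Pushing the roller over it takes a few newtons; beyond it the roller stays by itself.
- stop (a point): Inner face of the yellow stop plate at the gutter's top end, bed x = 130 mm, 25 mm above the floor; the plate reaches 40 mm above the floor.
- seat (a point): Where the roller's centre lies when it is seated against the stop beyond the ridge: on the gutter's mid-line, bed x = 105 mm, z = 25 mm. The roller has about 2 mm of play there, downhill.
- roller_center (a point): Centre of the white nylon gate roller: a slippery solid cylinder 50 mm in diameter and 60 mm long with a steel bush, about 180 g. It lies across the gutter (axis along bed y) and at the start rests against the low lip, centre at bed x = -119 mm, z = 25 mm. The point turns as the roller rolls: use its position only.
- keeper_pivot (a point): Pivot of the red keeper arm, at the arm's mid-height: bed x = 71 mm, y = +55 mm, z = 32 mm, on a dark post 16 mm in diameter beside the gutter. The axis is bed z. Post and hub (18 mm in diameter) reach bed z = 42 mm at most.
- keeper_tip (a point): Outer end of the red keeper arm, 85 mm from the pivot, at mid-height of the arm. The arm is a flat bar 10 mm thick and 20 mm high (bed z = 22 to 42 mm).
- keeper (a joint): Angle of the keeper arm in rad. 0: shut, at its limit, pointing to bed -y straight across the gutter, 2 to 4 mm downhill of the seated roller. At 1.57 it points downhill (bed -x) beside the gutter, at 2.5 (limit) downhill and outward. To shut it push its outer side, which at the end is its downhill side. Stiff pivot (about 1 N at the tip): it stays where left.
- spare_center (a point): Centre of a spare grey roller, 50 mm in diameter and 60 mm tall, standing on end on the bench; loose; leave it.
- tube_center (a point): Centre of an offcut of dark square steel tube, 40 x 40 mm, 70 mm tall, standing on the bench; loose; leave it.
- oilcan_center (a point): Centre of a blue can with a white top, 48 mm in diameter and 100 mm tall, standing on the bench; loose; leave it.
Things that resemble listed ones, but are neither listed nor needed, are in the scene too. What is shaped like the part that bears roller_center but blue, purple or turquoise is not meant.

How it is judged:
By the outcome, as a careful person would: the job done as asked, in the order asked, and still so for the second after the job is handed in, with the robot touching nothing.
It also fails if it takes over 70 s, if anything falls off the work surface, if the arm or the gripper's body presses on something with over 40 N, if the wrist force passes 120 N, or if a joint passes its speed limit or range.

### The arm

A 7-joint arm with a two-finger parallel gripper is mounted at the origin on the work surface. World frame = base frame: x ahead of the robot, y to its left, z up, the work surface at z = 0. Lengths are in m, angles in rad, forces in N, time in s.
With the tool pointing down it reaches from about 0.35 to 0.9 m from the base axis. Payload 8.1 kg.
Tool frame: the origin (TCP) lies midway between the tips of the shut fingers; the grasp point (between the pads) lies arm.grasp_offset behind it (arm.grasp_offset is the distance from the TCP to the grasp point, in m); z points along the fingers, y is the line along which they close (so a half turn about z gives the same grasp; the last joint's range is limited). The gripper opens to 92 mm and grips with 3 to 60 N. Pads are 19 mm wide; open, the fingers measure 130 mm over their backs; the gripper's body (75 mm by 190 mm) begins 47 mm behind the grasp point.
Start: joints at [1.058, 0.434, 0.025, 1.573, -0.012, 1.134, -0.075], TCP at [0.249, -0.573, 0.227] pointing down, gripper open.
Joint ranges: [-2.62, 2.62], [-0.44, 2.09], [-1.27, 1.32], [0.08, 2.57], [-1.32, 4.46], [0.12, 2], [-2.74, 2.74]. Speed limits (rad/s): [2.22, 2.22, 3.01, 3.01, 3.14, 3.14, 3.14].

### API

Orientations are given as a rotation vector (axis times angle).
In Python, from cell import observe, imaging, arm gives the robot as it stands.
- The arm moves only by the tool apply_moves, never from a script. Its argument "commands" is a list of rows, each a list of 5 numbers: the opening in per cent of the stroke, from 0 (shut) to 100 (fully open), then the shift along the world's x, y, z in units of 0.06 m (1.0 is 0.06 m), then the turn about the world's z in units of 0.5 rad (1.0 is 0.5 rad). A call has 1 to 12 rows; each row shifts and turns the commanded pose from where the row before left it; what a row does not reach is not made up. A row lasts 1/8 s, in which the tool goes at most 62.5 mm and 10.7 degrees, less where a joint would pass 70% of its speed; a pose out of reach is approached as far as the arm can. A call with a number of a shift or a turn outside -1 to 1 is refused whole. A call with a gripper value outside its range is refused whole. The fingers move at their own pace and stop on an object; "newtons" is the grip in N (left out, the last holds). Time passes only in rows, so rows that do not move let the fingers close. It gives the time, the measured TCP pose, the force, the opening and the grip force at its end, in the units of the state.
- observe(): the state, without advancing time (a new reading comes with each control period).
- imaging.get_image(name): name is "scene" or "top" or "wrist"; returns (picture, depth): 480x640x3 uint8, red, green, blue; 480x640 float32, m along the optical axis (not along the pixel's ray), 0 where there is no reading.
- imaging.camera_params(name): a dict with "camera_matrix" (3x3 intrinsics, pixels), "origin" and "rotation" of the camera in the world; the wrist camera has in their place "tool_from_camera" (4x4, takes a point from camera to tool coordinates, whose origin is the TCP and whose axes are the flange's). Camera axes: x right, y up, looking along -z (the intrinsics and any distortion apply to the point x, -y, -z); pixel columns grow to the right and rows downward; lengths in m; the calibration is good to about 2 mm. A picture is of the moment at which its call begins: read the wrist's pose just before it. camera_params takes no time and is no camera call.
- arm.sign_off(): hands the job in; it is judged then, once.
The state is a dict: "clock": time; "joints": joint angles; "dq": joint speeds; "joint_efforts": joint torques, N m; "position": TCP position; "ee_rot": TCP orientation; "force": force on the tool from outside, world axes, zero at the start; "ft_torque": the same for the moment, N m; "width": opening from 0.0 (shut) to 1.0 (fully open); "gripper_force": force on a finger pad.
Only numpy, scipy, OpenCV 4.12 (cv2) and the standard library are available. Lean on these libraries where they do the work, as an engineer would, in place of code of your own. Each camera call takes 0.05 s, during which the arm holds its last target. There are 200 camera calls.

## Working session

There is one attempt and no reset: what is moved stays moved. The work goes in short steps, Python scripts to look and compute and a tool call to move; the robot and the scene stay as the last step left them, time stands still between calls to the robot, and variables do not carry over. Pictures are saved under pics/ and viewed, at most 10 in all, crops included, and the job is handed in when it is done.

Besides the shell and the picture viewer there is one more tool, called after "Call:" by a JSON object that holds its "op" and its "data". apply_moves: Moves the arm, as the interface text tells. Its arguments: {"type":"object","properties":{"commands":{"type":"array"},"newtons":{"type":"number"}},"required":["commands"]}

```bash
ls; mkdir -p pics
cat > h.py <<'E'
import numpy as np, cv2
from cell import observe, imaging, arm
def save(n,cam):
    p,d=imaging.get_image(cam); cv2.imwrite(f'pics/{n}.png',p[:,:,::-1]); np.save(f'pics/{n}.npy',d); return p,d
def pt(cam,d,u,v,z=None):
    c=imaging.camera_params(cam); K=np.array(c['camera_matrix'])
    r=np.array([(u-K[0,2])/K[0,0],-(v-K[1,2])/K[1,1],-1.])
    R=np.array(c['rotation']); o=np.array(c['origin'])
    if z is not None:
        w=R@r; return o+w*(z-o[2])/w[2]
    q=d[v-1:v+2,u-1:u+2]; return o+R@(r*np.median(q))
E
python3 - <<'E'
from h import *
save('top0','top'); save('scene0','scene')
for c in('top','scene'): print(imaging.camera_params(c))
s=observe(); print(s['position'],s['ee_rot'],s['force'],s['width'],arm.grasp_offset)
E
```

```text
pics
{'camera_matrix': array([[561.16697573,   0.        , 320.37249153],
       [  0.        , 561.16697573, 236.63877614],
       [  0.        ,   0.        ,   1.        ]]), 'origin': array([ 0.52897484, -0.03879471,  1.03083327]), 'rotation': array([ 0.06356072, -0.05772447, -1.58670117])}
{'camera_matrix': array([[561.22459974,   0.        , 313.95709443],
       [  0.        , 561.22459974, 249.50293543],
       [  0.        ,   0.        ,   1.        ]]), 'origin': array([1.22204167, 0.12929719, 0.99678082]), 'rotation': array([0.4287639 , 0.57178679, 1.74201271])}
[ 0.24877036 -0.57284023  0.2260185 ] [-3.07454394e+00 -6.38797980e-01  6.43804617e-04] [ 0.43501769 -0.50334209  0.95276997] 1.0035560562368542 0.0188
```

```bash
sed -i "s/R=np.array(c\['rotation'\])/R=cv2.Rodrigues(np.array(c['rotation']))[0]/" h.py
```

```text
(no output)
```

View pics/top0.png

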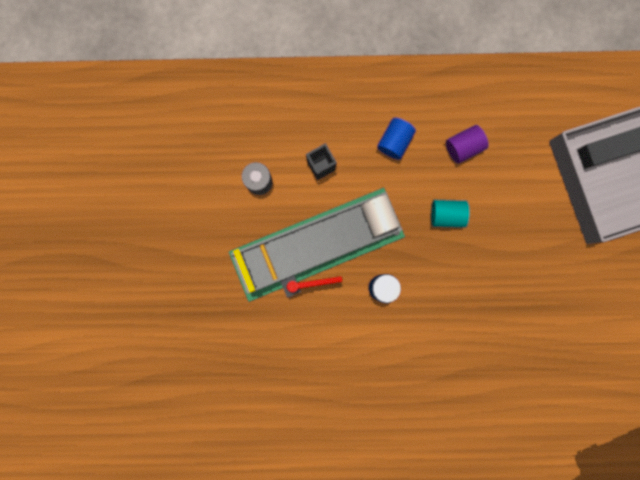

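View pics/scene0.png

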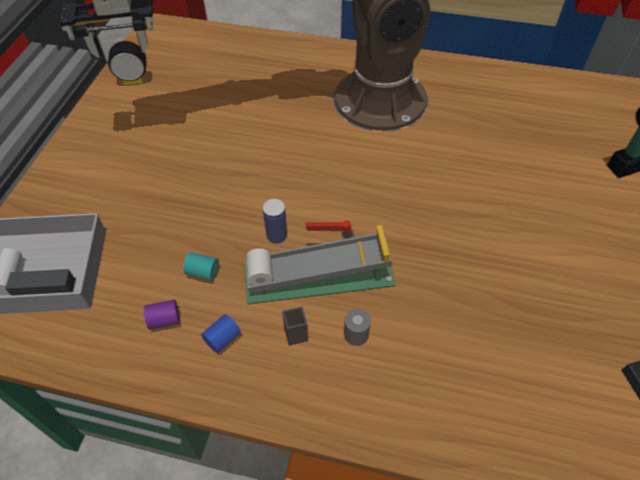

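The top view shows the gutter running from the low end (roller at 380,215) to the yellow stop (243,270). The ridge is at (268,262), the keeper pivot at (292,287), the keeper tip at (341,280) and the oil can at (386,289). The candidates are the white roller in the gutter at top (380,215), another white one in the tray at scene (8,262), and the blue, purple and turquoise ones. Only the first lies in the gutter against the lip, so I'll confirm it in an enlarged crop.

Run:
```python
import cv2
p=cv2.imread('pics/top0.png')[180:310,220:415]
cv2.imwrite('pics/crop0.png',cv2.resize(p,None,fx=4,fy=4,interpolation=cv2.INTER_CUBIC))
```

```text
(no output)
```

View pics/crop0.png

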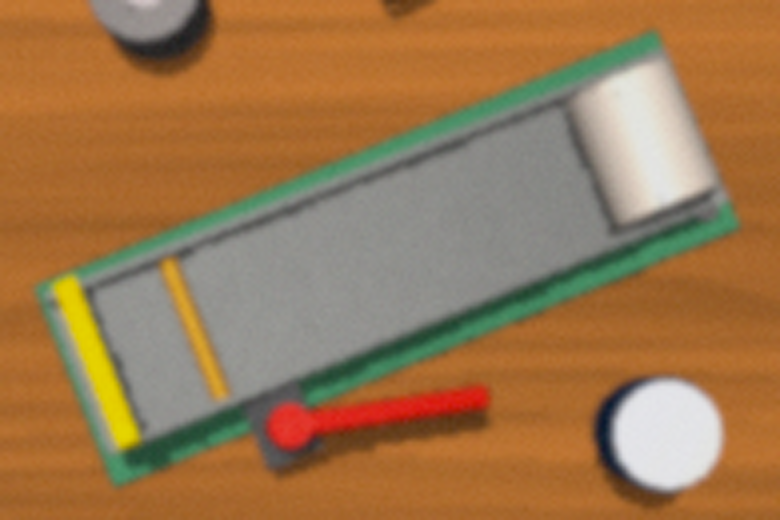

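The crop confirms a white roller lying across the gutter at its low end (crop 646,143). The ridge runs from crop (172,262) to (220,396), the pivot is at (292,425) and the keeper tip at (487,398). Next I fit the bed pose.

```bash
cat >> h.py <<'E'
def bedT(p):
    R=cv2.Rodrigues(np.array([0,0,p[2]]))[0]@cv2.Rodrigues(np.array([0,-np.radians(7),0]))[0]
    return R,np.array([p[0],p[1],.046])
def proj(cam,X):
    c=imaging.camera_params(cam);K=np.array(c['camera_matrix']);R=cv2.Rodrigues(np.array(c['rotation']))[0]
    q=(np.atleast_2d(X)-c['origin'])@R
    return np.c_[K[0,2]-K[0,0]*q[:,0]/q[:,2],K[1,2]+K[1,1]*q[:,1]/q[:,2]]
E
python3 - <<'E'
from h import *
from scipy.optimize import least_squares
B=np.array([[90,-33,3],[90,33,3],[130,0,40],[71,55,42],[-119,0,50]])/1e3
P=np.array([[172,262],[220,396],[108,358],[292,425],[646,143]])/4+[220,180]
f=lambda p:(proj('top',B@bedT(p)[0].T+bedT(p)[1])-P).ravel()
s=least_squares(f,[.53,0,1.9]);p=s.x;print(p,np.degrees(p[2]));print(s.fun.reshape(-1,2).round(1))
np.save('bed.npy',p);R,t=bedT(p)
d=np.load('pics/top0.npy')
for n,u,v in[('floor',325,245),('rollertop',381,216),('pivot',293,286),('tip',341,280),('can',386,289),('spare',257,177),('tube',321,157)]:
    w=pt('top',d,u,v);print(n,w.round(4),'bed',((w-t)@R*1e3).round(1))
for n,b in dict(lip=[-142,0,0],seat=[105,0,25],roll=[-119,0,25],piv=[71,55,32]).items(): print(n,(R@(np.array(b)/1e3)+t).round(4))
print(R.round(4))
E
```

```text
[ 0.59309607 -0.02852174  1.94114343] 111.21932585030002
[[-1.4 -0.8]
 [ 0.7  1. ]
 [-0.5  0.1]
 [-1.   0.7]
 [ 2.2 -1.1]]
floor [ 0.5902 -0.0437  0.0456] bed [-13.    8.2   1.2]
rollertop [ 0.6357 -0.1395  0.0821] bed [-113.6    0.5   50.3]
pivot [0.5198 0.0108 0.0967] bed [68.9 54.1 42.6]
tip [ 0.5284 -0.0693  0.0854] bed [-9.7 75.1 40.9]
can [ 0.5123 -0.1428  0.1007] bed [-70.  116.6  63.7]
spare [0.7102 0.0732 0.0616] bed [  53.9 -146.     9.1]
tube [ 0.7561 -0.0393  0.0057] bed [ -73.4 -148.   -31.6]
lip [ 0.6441 -0.1599  0.0287]
seat [0.5565 0.0658 0.0836]
roll [ 0.6369 -0.1415  0.0563]
piv [0.5177 0.0136 0.0864]
[[-0.3592 -0.9322  0.0441]
 [ 0.9253 -0.3619 -0.1136]
 [ 0.1219  0.      0.9925]]
```

Call:
{"op": "apply_moves", "data": {"commands": [[22,0.4,0.37,0,0.26],[22,0.57,0.53,0,0.26],[22,0.57,0.53,0,0.26],[22,0.57,0.53,0,0.26],[22,0.57,0.53,0,0.26],[22,0.57,0.53,0,0.26],[22,0.57,0.53,0,0.26],[22,0.57,0.53,0,0.26],[22,0.57,0.53,0,0.26],[22,0.57,0.53,0,0.26],[22,0.57,0.53,0,0.26],[22,0.57,0.53,0,0.2]]}}

```text
clock: 1.6
position: [0.6499, -0.2003, 0.2262]
ee_rot: [-1.771, -2.594, 0.001]
force: [-1.1, -0.6, -0.2]
width: 0.219
gripper_force: 0.0
```

Call:
{"op": "apply_moves", "data": {"commands": [[22,0.06,0.06,-0.4,0],[22,0.06,0.07,-0.6,0],[22,0,0,-0.5,0],[22,0,0,0,0]]}}

```text
clock: 2.1
position: [0.6544, -0.1933, 0.1338]
ee_rot: [-1.773, -2.587, 0.003]
force: [0.1, 0.0, 1.4]
width: 0.223
gripper_force: 0.0
```

Run:
```python
from h import *
s=observe(); print(s['position'],s['ee_rot'],s['force']); save('w1','wrist'); save('s1','scene')
a=cv2.imread('pics/w1.png');b=cv2.imread('pics/s1.png')[190:340,150:420]
cv2.imwrite('pics/c1.png',np.vstack([cv2.resize(a,(400,300)),cv2.resize(b,(540,300))[:,70:470]]))
# roller centre from wrist depth
c=imaging.camera_params('wrist');T=np.array(c['tool_from_camera']);K=np.array(c['camera_matrix']);d=np.load('pics/w1.npy')
v,u=np.mgrid[:480,:640];P=np.stack([(u-K[0,2])/K[0,0]*d,-(v-K[1,2])/K[1,1]*d,-d],-1)
Rt=cv2.Rodrigues(np.array(s['ee_rot']))[0];W=(P@T[:3,:3].T+T[:3,3])@Rt.T+s['position']
R,t=bedT(np.load('bed.npy'));Bd=(W-t)@R*1e3
rgb=a[:,:,::-1].astype(int);m=(d>0)&(abs(Bd[...,0]+115)<40)&(abs(Bd[...,1])<45)&(Bd[...,2]>30)&(Bd[...,2]<60)
q=Bd[m];print(m.sum())
if m.sum()>50: 
    top=q[q[:,2]>np.percentile(q[:,2],98)];print('top',top.mean(0),'yrange',np.percentile(q[:,1],[2,98]),'xrange',np.percentile(q[:,0],[2,98]))
    f=np.linalg.lstsq(np.c_[2*q[:,0],2*q[:,2],np.ones(len(q))],q[:,0]**2+q[:,2]**2,rcond=None)[0];print('circ',f[:2],np.sqrt(f[2]+f[0]**2+f[1]**2))
```

```text
[ 0.65437118 -0.1932717   0.13384966] [-1.77308398 -2.58709718  0.00345518] [0.08468317 0.03390918 1.41820138]
7475
top [-119.29476905    2.63277797   51.1958293 ] yrange [-27.06717016  30.06195224] xrange [-139.5032571   -95.56045796]
circ [-119.12564032   25.77356014] 24.449111674202744
```

View pics/c1.png

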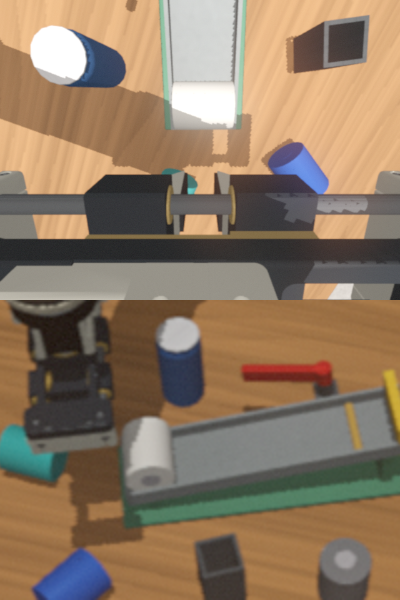

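The wrist view puts the roller at bed x -119, matching the spec. Now I lower behind it and start pushing gently.

Call:
{"op": "apply_moves", "data": {"commands": [[22,0.02,0.0,-0.5,0],[22,0.02,0.02,-0.5,0],[22,0,0,-0.38,0],[22,0,0,0,0],[22,-0.036,0.093,0,0],[22,-0.036,0.093,0,0],[22,-0.036,0.093,0,0],[22,0,0,0,0]]}}

```text
clock: 3.2
position: [0.6524, -0.1746, 0.0545]
ee_rot: [1.775, 2.592, 0.001]
force: [0.8, 0.0, -0.2]
width: 0.219
gripper_force: 0.0
```

Call:
{"op": "apply_moves", "data": {"commands": [[22,-0.047,-0.018,-0.05,0],[22,-0.024,0.062,0.008,0],[22,-0.036,0.093,0.012,0],[22,-0.036,0.093,0.012,0],[22,-0.036,0.093,0.012,0],[22,-0.036,0.093,0.012,0]]}}

```text
clock: 3.95
position: [0.6393, -0.15, 0.0544]
ee_rot: [1.776, 2.591, 0.0]
force: [0.3, -0.3, 0.6]
width: 0.221
gripper_force: 0.3
```

```bash
cat >> h.py <<'E'
def look(n):
    s=observe(); p,d=save(n,'wrist')
    c=imaging.camera_params('wrist');T=np.array(c['tool_from_camera']);K=np.array(c['camera_matrix'])
    v,u=np.mgrid[:480,:640];P=np.stack([(u-K[0,2])/K[0,0]*d,-(v-K[1,2])/K[1,1]*d,-d],-1)
    Rt=cv2.Rodrigues(np.array(s['ee_rot']))[0];W=(P@T[:3,:3].T+T[:3,3])@Rt.T+s['position']
    R,t=bedT(np.load('bed.npy'));Bd=(W-t)@R*1e3
    tc=(np.array(s['position'])-t)@R*1e3
    print('clock',s['clock'],'tcp bed',tc.round(1),'force bed',(np.array(s['force'])@R).round(1),'w',s['width'])
    a=p.astype(int);white=(a.min(2)>110)&(a.max(2)-a.min(2)<70)
    m=(d>0)&white&(abs(Bd[...,1])<34)&(Bd[...,2]>30)&(Bd[...,2]<60)&(Bd[...,0]>tc[0]+14)&(Bd[...,0]<125)
    q=Bd[m]
    if len(q)>50:
        f=np.linalg.lstsq(np.c_[2*q[:,0],2*q[:,2],np.ones(len(q))],q[:,0]**2+q[:,2]**2,rcond=None)[0]
        x=np.median(q[:,0]);ys=q[abs(q[:,0]-x)<8]
        sl=[np.percentile(q[(q[:,1]>lo)&(q[:,1]<lo+15)][:,0],50) for lo in(-22,8)]
        print('roller',len(q),f[:2].round(1),'r',round(np.sqrt(f[2]+f[0]**2+f[1]**2),1),'y',np.percentile(q[:,1],[2,98]).round(1),'skew',np.round(sl,1))
    return Bd,p,d,s
E
python3 -c "
from h import *
look('w2')"
```

```text
clock 3.95 tcp bed [-128.     0.9   24.2] force bed [-0.3 -0.2  0.6] w 0.22078550556090482
roller 17109 [-92.4  26.7] r 24.2 y [-27.1  29.6] skew [-84.3 -84.4]
```

Call:
{"op": "apply_moves", "data": {"commands": [[22,-0.036,0.093,0,0],[22,-0.036,0.093,0.008,0],[22,-0.036,0.093,0.012,0],[22,-0.036,0.093,0.012,0],[22,-0.036,0.093,0.012,0],[22,-0.036,0.093,0.012,0],[22,-0.036,0.093,0.012,0],[22,-0.036,0.093,0.012,0],[22,-0.036,0.093,0.012,0],[22,-0.036,0.093,0.012,0],[22,-0.036,0.093,0.012,0],[22,-0.036,0.093,0.012,0]]}}

```text
clock: 5.5
position: [0.6133, -0.0832, 0.062]
ee_rot: [-1.776, -2.591, -0.0]
force: [0.2, -0.3, 0.0]
width: 0.218
gripper_force: 0.3
```

```bash
python3 -c "
from h import *
look('w3')"
```

```text
clock 5.5 tcp bed [-55.9   0.9  23. ] force bed [-0.3 -0.1  0.1] w 0.21766266348681695
roller 17174 [-20.4  26.3] r 24.5 y [-27.1  29.6] skew [-12.1 -12.2]
```

Tracking well. I'll go on to just before the ridge.

Call:
{"op": "apply_moves", "data": {"commands": [[22,-0.036,0.093,0.012,0],[22,-0.036,0.093,0.012,0],[22,-0.036,0.093,0.012,0],[22,-0.036,0.093,0.012,0],[22,-0.036,0.093,0.012,0],[22,-0.036,0.093,0.012,0],[22,-0.036,0.093,0.012,0],[22,-0.036,0.093,0.012,0],[22,-0.036,0.093,0.012,0],[22,-0.036,0.093,0.012,0],[22,-0.036,0.093,0.012,0],[22,-0.036,0.093,0.012,0]]}}

```text
clock: 7.05
position: [0.5874, -0.0163, 0.0707]
ee_rot: [-1.776, -2.591, -0.0]
force: [0.7, -0.5, 0.4]
width: 0.222
gripper_force: 0.3
```

Call:
{"op": "apply_moves", "data": {"commands": [[22,-0.036,0.093,0.012,0],[22,-0.036,0.093,0.012,0],[22,-0.03,0.078,0.01,0],[22,-0.024,0.062,0.008,0]]}}

```text
clock: 7.55
position: [0.5799, 0.0033, 0.0732]
ee_rot: [1.776, 2.591, 0.0]
force: [0.8, -0.6, -0.6]
width: 0.218
gripper_force: 0.3
```

```bash
python3 -c "
from h import *
look('w4')"
```

```text
clock 7.55 tcp bed [37.5  0.8 22.8] force bed [-0.9 -0.5 -0.5] w 0.21782513708430748
roller 17342 [73.1 26.2] r 24.6 y [-27.2  29.5] skew [81.3 81.3]
```

Call:
{"op": "apply_moves", "data": {"commands": [[22,-0.018,0.047,0.006,0],[22,-0.018,0.047,0.006,0],[22,-0.018,0.047,0.006,0],[22,-0.018,0.047,0.006,0],[22,-0.018,0.047,0.006,0],[22,-0.018,0.047,0.006,0],[22,-0.018,0.047,0.006,0],[22,0,0,0,0]]}}

```text
clock: 8.6
position: [0.5722, 0.0233, 0.0756]
ee_rot: [-1.775, -2.592, -0.0]
force: [0.6, 0.1, 0.2]
width: 0.219
gripper_force: 0.0
```

```bash
python3 -c "
from h import *
look('w5')"
```

```text
clock 8.6 tcp bed [59.1  0.7 22.6] force bed [-0.1 -0.5  0.3] w 0.21946817772843003
roller 16159 [102.9  29.7] r 21.9 y [-27.7  29. ] skew [108.7 108.7]
```

The roller is over the ridge and sits clear of the fingers at about x = 103. Next I retract, shut the fingers, and move to the keeper's outer side.

```bash
cat > path.py <<'E'
from h import *
R,t=bedT(np.load('bed.npy'))
def rows(wps,n0):
    w=np.array([R@(np.array(b)/1e3)+t for b in wps]); return (np.diff(np.vstack([n0,w]),axis=0)/.06).round(3).tolist()
def tcp(th,r=60,h=15,g=0,z=29):
    d=np.array([-np.sin(th),-np.cos(th)]);n=np.array([-np.cos(th),np.sin(th)])
    s=h*abs(n[1])+9.5*abs(n[0]); return [*(np.array([71,55])+r*d+(5+s+g)*n),z]
E
python3 - <<'E'
from path import *
s=observe()
print(rows([[50,1,23],[50,1,85],tcp(1.83,g=12,z=85),tcp(1.83,g=12)],s['position']),tcp(1.83,g=12))
th=np.r_[np.arange(1.83,0.0,-.1),0];print(len(th))
w=[tcp(1.83,g=12)]+[tcp(x) for x in th]
for a,b in zip(th,rows(w[1:],R@(np.array(w[0])/1e3)+t)): print(round(a,2),b)
E
```

```text
[[0.048, -0.136, -0.012], [0.046, -0.117, 1.026], [-1.418, -1.053, -0.057], [-0.041, 0.106, -0.926]] [np.float64(21.701957402672335), np.float64(103.17894245102617), 29]
20
1.83 [0.199, 0.023, -0.006]
1.73 [0.114, -0.017, -0.007]
1.63 [0.118, -0.004, -0.006]
1.53 [0.108, 0.005, -0.004]
1.43 [0.093, 0.008, -0.003]
1.33 [0.095, 0.017, -0.002]
1.23 [0.095, 0.028, -0.001]
1.13 [0.094, 0.038, 0.0]
1.03 [0.092, 0.049, 0.002]
0.93 [0.089, 0.061, 0.003]
0.83 [0.084, 0.072, 0.005]
0.73 [0.077, 0.083, 0.006]
0.63 [0.068, 0.093, 0.008]
0.53 [0.058, 0.102, 0.009]
0.43 [0.046, 0.11, 0.011]
0.33 [0.034, 0.116, 0.012]
0.23 [0.02, 0.121, 0.013]
0.13 [0.005, 0.124, 0.014]
0.03 [-0.01, 0.125, 0.015]
0.0 [-0.006, 0.037, 0.005]
```

Call:
{"op": "apply_moves", "data": {"commands": [[22,0.05,-0.136,0,0],[22,0.02,-0.06,0.5,0],[10,0.02,-0.06,0.52,0],[0,-0.35,-0.26,-0.01,0],[0,-0.36,-0.27,-0.02,0],[0,-0.36,-0.27,-0.02,0],[0,-0.35,-0.25,0,0],[0,0,0,0,0]]}}

```text
clock: 9.65
position: [0.4913, -0.058, 0.1338]
ee_rot: [-1.78, -2.588, 0.003]
force: [1.3, 0.0, 0.2]
width: 0.007
gripper_force: 0.0
```

Run:
```python
from path import *
B,p,d,s=look('w6')
a=p.astype(int);m=(d>0)&(a[...,0]>120)&(a[...,1]<60)&(a[...,2]<60)&(abs(B[...,2]-42)<5)
q=B[m];print(len(q))
if len(q)>30: print(q.min(0),q.max(0))
print(rows([tcp(1.83,g=12,z=85),tcp(1.83,g=12)],s['position']))
t2,dt=save('t6','top');s2,ds=save('s6','scene')
c=cv2.resize(p,(440,330))[:,:,::-1];k=cv2.resize(s2[200:320,230:410],(495,330))[:,:,::-1][:,:350]
cv2.imwrite('pics/c6.png',np.hstack([c,k]))
```

```text
clock 9.65 tcp bed [ 20.  105.6  86. ] force bed [-0.4 -1.2  0.3] w 0.006992198417935857
roller 11906 [103.3  30.5] r 20.2 y [-27.3  30.8] skew [104.7 104.4]
376
[ 4.39624655 57.45814709 37.01759346] [79.73263973 78.23408443 43.88742474]
[[0.026, 0.042, -0.013], [-0.041, 0.106, -0.926]]
```

View pics/c6.png

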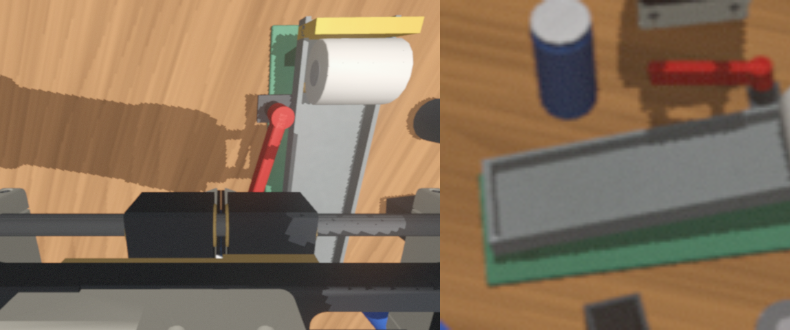

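The roller is seated between the ridge and the stop (wrist crop 358,70), and the keeper is clear of the fingers. Lowering now, then sweeping.

Call:
{"op": "apply_moves", "data": {"commands": [[0,-0.01,0.04,-0.3,0],[0,-0.01,0.05,-0.3,0],[0,0,0.03,-0.34,0],[0,0,0,0,0]]}}

```text
clock: 10.3
position: [0.4911, -0.0477, 0.0764]
ee_rot: [-1.773, -2.591, 0.001]
force: [-1.3, -0.6, 0.7]
width: 0.005
gripper_force: 0.0
```

Run:
```python
from path import *
s=observe();print(((np.array(s['position'])-t)@R*1e3).round(1),np.array(s['force'])@R)
print(rows([tcp(1.83),tcp(1.73)],s['position']))
```

```text
[ 22.6 102.   27.8] [-0.00175925  1.44477181  0.72325452]
[[0.186, -0.0, 0.011], [0.114, -0.017, -0.007]]
```

Call:
{"op": "apply_moves", "data": {"commands": [[0,0.09,0,0.01,0],[0,0.09,0,0,0],[0,0.114,-0.017,-0.007,0],[0,0.118,-0.004,-0.006,0],[0,0.108,0.005,-0.004,0],[0,0.093,0.008,-0.003,0],[0,0.095,0.017,-0.002,0],[0,0,0,0,0]]}}

```text
clock: 11.3
position: [0.5344, -0.0479, 0.0766]
ee_rot: [1.776, 2.591, 0.0]
force: [0.1, -0.4, -0.7]
width: 0.007
gripper_force: 0.1
```

```bash
cat > kp.py <<'E'
from path import *
def keeper(n):
    B,p,d,s=look(n)
    a=p.astype(int);m=(d>0)&(a[...,0]>110)&(a[...,1]<60)&(a[...,2]<60)&(abs(B[...,2]-42)<4)
    q=B[m][:,:2]-[71,55];r=np.hypot(*q.T);q=q[(r>20)&(r<90)]
    if len(q)>10: print('theta',np.median(np.arctan2(-q[:,0],-q[:,1])),len(q),'maxr',np.hypot(*q.T).max())
    return s
E
python3 -c "
from kp import *
s=keeper('w7');print(rows([tcp(1.33)],s['position']))"
```

```text
clock 11.3 tcp bed [ 6.9 61.7 30. ] force bed [-0.5  0.  -0.7] w 0.006765760170326377
roller 23912 [103.5  26.2] r 24.0 y [-27.5  29.6] skew [104.1 104. ]
theta 1.3287165718077314 1114 maxr 50.79031951702314
[[-0.008, 0.01, -0.016]]
```

The keeper is tracking exactly as planned (θ = 1.33). Continuing.

Call:
{"op": "apply_moves", "data": {"commands": [[0,0.09,0.03,-0.015,0],[0,0.094,0.038,0,0],[0,0.092,0.049,0.002,0],[0,0.089,0.061,0.003,0],[0,0.084,0.072,0.005,0],[0,0.077,0.083,0.006,0],[0,0.068,0.093,0.008,0],[0,0.058,0.102,0.009,0],[0,0.046,0.11,0.011,0],[0,0.034,0.116,0.012,0],[0,0,0,0,0]]}}

```text
clock: 12.72
position: [0.5782, -0.0016, 0.0794]
ee_rot: [1.775, 2.592, 0.001]
force: [0.1, 0.5, 0.6]
width: 0.002
gripper_force: 0.0
```

```bash
python3 -c "
from kp import *
s=keeper('w8');print(rows([tcp(.23),tcp(.13),tcp(.05),tcp(0)],s['position']))"
```

```text
clock 12.725 tcp bed [34.3  4.2 29.4] force bed [ 0.5 -0.2  0.5] w 0.002305644700224511
roller 18342 [103.7  26.2] r 24.0 y [-27.7  29. ] skew [106.7 106.8]
theta 0.2524445946350736 2595 maxr 81.36357975821205
[[0.02, 0.112, 0.005], [0.005, 0.124, 0.014], [-0.007, 0.1, 0.012], [-0.009, 0.062, 0.008]]
```

Call:
{"op": "apply_moves", "data": {"commands": [[0,0.02,0.112,0.005,0],[0,0.005,0.11,0.014,0],[0,-0.007,0.09,0.012,0],[0,-0.009,0.05,0.008,0],[0,0,0,0,0]]}}

```text
clock: 13.4
position: [0.5785, 0.0189, 0.0815]
ee_rot: [1.776, 2.591, -0.0]
force: [-0.2, -1.2, -0.7]
width: 0.005
gripper_force: 0.7
```

```bash
python3 -c "
from kp import *
s=keeper('w9');print(rows([tcp(0)],s['position']))"
```

```text
clock 13.4 tcp bed [53.5 -3.5 29.2] force bed [-1.1  0.7 -0.6] w 0.004534095520786642
roller 15656 [103.8  26.4] r 23.9 y [-27.8  29. ] skew [108.3 108.5]
theta -0.049007389463586445 2359 maxr 80.83865326438362
[[0.005, 0.056, 0.002]]
```

Call:
{"op": "apply_moves", "data": {"commands": [[0,-0.009,0.023,0.003,0],[0,-0.009,0.023,0.003,0],[0,0,0,0,0]]}}

```text
clock: 13.82
position: [0.5783, 0.0192, 0.0818]
ee_rot: [1.778, 2.587, -0.002]
force: [3.8, -9.1, -5.4]
width: 0.007
gripper_force: 4.5
```

It's at its limit: the force rose to about 10 N with no further motion. I'll back off, rise and check.

Call:
{"op": "apply_moves", "data": {"commands": [[0,0.018,-0.046,0,0],[0,0.06,-0.15,0,0],[0,0.04,-0.1,0.4,0],[0,0,0,0.8,0],[0,0,-0.5,0.9,0],[0,0,-0.9,0.3,0],[0,0,-0.9,0,0],[0,0,-0.9,0,0],[0,0,0,0,0]]}}

```text
clock: 14.95
position: [0.5833, -0.1944, 0.2255]
ee_rot: [1.786, 2.583, -0.004]
force: [-0.2, 1.1, -0.0]
width: 0.008
gripper_force: 0.0
```

Run:
```python
from kp import *
keeper('w10');p,d=save('t10','top');s,_=save('s10','scene')
a=cv2.resize(p[150:310,220:415],None,fx=2,fy=2,interpolation=2);b=cv2.resize(s[190:350,210:405],None,fx=2,fy=2,interpolation=2)
cv2.imwrite('pics/c10.png',np.hstack([a,b])[:,:,::-1])
```

```text
clock 14.95 tcp bed [-128.1   69.2  196.6] force bed [ 1.1 -0.2 -0.2] w 0.007527284599208257
```

View pics/c10.png

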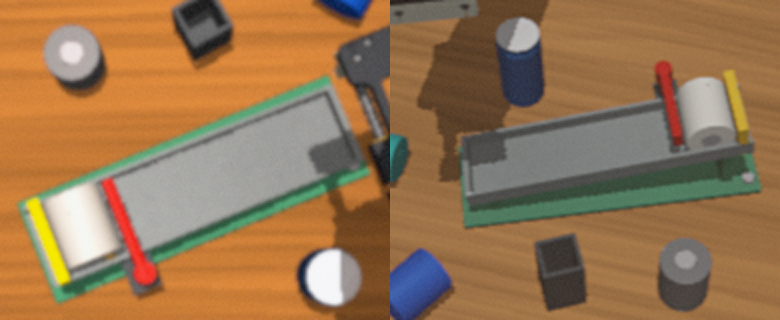

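The roller sits against the stop (crop 80,225). The red keeper lies straight across behind it, from (108,182) to (145,272), parallel to the stop. The can, tube and spare roller haven't moved.

```bash
python3 -c "
from cell import arm
print(arm.sign_off())"
```

```text
the job is handed in; nothing more can be done
None
```

The roller is seated against the yellow stop past the ridge, the keeper arm is shut straight across behind it, the loose things are where they were, and the job is handed in at about 15 s.

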